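# Seal the dry-test chamber and lock its purge regulator

## Task

Press the chamber's lid down on its gasket, one blue corner after another, until it sits flat and fully home at all four corners. Then turn the black regulator knob so that its white pointer is on the red mark, and only then pull the knob fully up to lock it, still on the mark, and let go. Leave the multimeter, screwdriver and mug where they are.

Things in the scene. Friction and masses are not known exactly. Their poses are not given: they have to be found in the camera images.
- chamber: grey rectangular test chamber, fixed to the bench, 200 (x) by 170 (y) by 85 mm high to its rim, with a green circuit board inside; origin at the centre of its underside, z up. It has a rectangular well (168 by 138 mm, 16 mm walls) in which the lid sits.
- lid_c1 (a point): centre of the blue corner pad (30 by 30 mm) on the lid's upper face, at the chamber's -x +y corner (chamber frame x -60, y 45 mm). Lid: loose rectangular plate with aluminium frame and clear window, 164 by 134 by 20 mm, about 0.4 kg, 2 mm play in the well; each pad centre is 22 mm from both lid edges. At the start this point stands 95 mm above the chamber's underside (10 mm above the rim); sealed it is at 89 mm (4 mm above the rim); likewise for the other three corners.
- lid_c2 (a point): centre of the blue corner pad (30 by 30 mm) on the lid's upper face, at the chamber's +x +y corner (chamber frame x 60, y 45 mm).
- lid_c3 (a point): centre of the blue corner pad (30 by 30 mm) on the lid's upper face, at the chamber's +x -y corner (chamber frame x 60, y -45 mm).
- lid_c4 (a point): centre of the blue corner pad (30 by 30 mm) on the lid's upper face, at the chamber's -x -y corner (chamber frame x -60, y -45 mm).
- catch1 (a joint): travel in m of the stiff gasket catch under lid_c1: 0 = up (lid proud at this corner), 0.006 = home. All four alike: it yields to 8 to 12 N pressed straight down on the pad above it and stays where it is pushed; the lid is rigid and merely rests on the four catches, so it may rock on those still up. At home the lid stops hard.
- catch2 (a joint): travel in m of the stiff gasket catch under lid_c2: 0 = up (lid proud at this corner), 0.006 = home.
- catch3 (a joint): travel in m of the stiff gasket catch under lid_c3: 0 = up (lid proud at this corner), 0.006 = home.
- catch4 (a joint): travel in m of the stiff gasket catch under lid_c4: 0 = up (lid proud at this corner), 0.006 = home.
- console: grey regulator console with a yellow top, fixed to the bench, 180 (x) by 170 (y) by 70 mm high; origin at the centre of its underside, z up. The knob's vertical axis passes through its centre.
- knob_grip (a point): middle of the black bar-shaped grip of the regulator knob, on the knob's axis, half-way up the bar. The bar is 62 mm long (along this point's x, which points to the end with the white pointer line), 16 mm thick (y), 34 mm high (17 mm above and below this point); under it is a grey disc 72 mm across, whose top is level with the bar's underside. Starts 94 mm above the console's underside; rises with the bar when pulled.
- mark_tip (a point): inner end of the red mark lying flat on the yellow panel just outside the knob's disc, 45 mm from the knob's axis; this point's x points outward from the knob's axis along the mark. It cannot be moved by hand.
- mark (a joint): angle in rad of the red mark about the knob's axis, from the console's +x, counter-clockwise seen from above.
- dial (a joint): angle in rad of the knob's white pointer about the same axis, same zero and sense: the knob is on the mark when this equals joint mark. Stiff friction (0.06 N m): stays where it is left. Stops at -1.3 and 1.3.
- pull (a joint): how far the knob's bar is pulled out (straight up) of its disc, in m: 0 = in, 0.015 = fully out at its stop, where an orange collar shows beneath it. A stiff slide (about 6 N) that stays where it is left. Turning the bar turns the dial in either position.
- multimeter_mid (a point): centre of a yellow hand multimeter lying on the bench beyond the work, 85 by 160 by 36 mm; a bystander.
- screwdriver_grip (a point): grip of a screwdriver, 180 mm long, lying on the bench between the chamber and the console; a bystander.
- mug: blue mug, 80 mm wide and 90 mm high, standing at the right; origin at the centre of its underside; a bystander.

How it is judged (in metres and radians):
On the way, in this order (a step that is already met when the one before it is completed fails the run):
1. one corner of the lid is pressed down (its catch 2.5 mm or more) while another still stands up (less than 1.5 mm) (value of joint any of catch1, catch2, catch3, catch4 above 0.0025 m and value of joint any of catch1, catch2, catch3, catch4 below 0.0015 m), for 0.1 s.
2. the lid is home at all four corners (within 2 mm) (z of each of lid_c1, lid_c2, lid_c3, lid_c4 in the frame of chamber below 0.091 m), for 0.2 s.
3. the knob, not yet pulled, points at the red mark (within 0.14 rad) (angle between the x axis of knob_grip and the x axis of mark_tip, either way round below 0.14 rad and value of joint pull below 0.004 m), for 0.1 s.
At the end, for the whole second after the job is handed in: All four lid corners within 2 mm of home (89 mm above the chamber's underside), the knob's pointer within 0.14 rad (8 degrees) of the red mark and at rest, and the knob pulled out 12 mm or more of its 15 mm (all of step 2 and angle between the x axis of knob_grip and the x axis of mark_tip, either way round below 0.14 rad and value of joint pull above 0.012 m and velocity of joint dial between -0.05 and 0.05 rad/s); the robot touches nothing.
It fails at once if the knob is pulled out (more than 5 mm) while off the mark (more than 0.2 rad) (value of joint pull above 0.005 m and angle between the x axis of knob_grip and the x axis of mark_tip, either way round above 0.2 rad).
It fails at once if the multimeter, screwdriver or mug is moved more than 30 mm (distance of any of multimeter_mid, screwdriver_grip, mug from where it was at the start of the episode above 0.03 m).
It also fails if it takes over 58 s, if anything falls off the work surface, if the arm or the gripper's body presses on something with over 40 N, if the wrist force passes 120 N, or if a joint passes its speed limit or range.

## Robot

A 7-joint arm with a two-finger parallel gripper is mounted at the origin on the work surface. World frame = base frame: x ahead of the robot, y to its left, z up, the work surface at z = 0. Lengths are in mm, angles in rad, forces in N, time in s.
With the tool pointing down it reaches from about 400 to 875 mm from the base axis. Payload 4.4 kg.
Tool frame: the origin (TCP) lies midway between the tips of the shut fingers; the grasp point (between the pads) lies 19 mm behind it; z points along the fingers, y is the line along which they close (so a half turn about z gives the same grasp; the last joint's range is limited). The gripper opens to 85 mm and grips with 20 to 120 N. Pads are 22 mm wide; open, the fingers measure 114 mm over their backs; the gripper's body (76 mm by 85 mm) begins 54 mm behind the grasp point. The pads swing forward as they close: fully open they stand 13 mm farther back than shut.
Start: joints at [1.193, 0.628, 0.038, 1.517, -0.027, 0.996, -0.02], TCP at [199.43, -618.664, 231.313] pointing down, gripper open.
Joint ranges: [-3.06, 3.06], [-0.37, 2.12], [-1.25, 1.32], [0.18, 2.47], [-1.1, 4.24], [0.23, 1.98], [-2.94, 2.94]. Speed limits (rad/s): [2.57, 2.57, 3.14, 3.14, 3.14, 3.14, 3.14].

## Interface

Orientations are given as [roll, pitch, yaw] about the fixed x, y, z axes, in that order (R = Rz(yaw) Ry(pitch) Rx(roll)).
In Python, from cell import read_state, get_image, finish_job gives the robot as it stands.
- The arm moves only by the tool send_rows, never from a script. Its argument "series" is a list of rows, each an object of numbers: "ax", "ay", "az": the turn, a rotation vector about the tool's x, y, z in rad; "dx", "dy", "dz": the shift along the tool's x, y, z in cm; "hand": the closure, from 0 (fully open) to 1 (shut). In form: [{"ax": .., "ay": .., "az": .., "dx": .., "dy": .., "dz": .., "hand": ..}, ...]. A call has 1 to 10 rows; each row is the pose to reach, as a shift and turn from the pose commanded when the call began, along the tool's axes at that moment; what a row does not reach only later rows make up. A row lasts 1/10 s, in which the tool goes at most 50 mm and 8.59 degrees, less where a joint would pass 70% of its speed; a pose out of reach is approached as far as the arm can. A call with a gripper value outside its range is refused whole. The fingers move at their own pace and stop on an object; the grip force is fixed at half the most. Time passes only in rows, so rows that repeat a pose let the fingers close. It gives the time, the measured TCP pose, the force, the opening and the grip force at its end, in the units of the state.
- read_state(): the state, without advancing time (a new reading comes with each control period).
- get_image(name): name is "scene" or "top" or "wrist"; returns a dict with "pixels" (480x640x3 uint8, red, green, blue), "mtx" (3x3 intrinsics, pixels), "R" (3x3) and "t" (3): a world point X has camera coordinates R X + t. Camera axes: x right, y down, z forward; pixel columns grow to the right and rows downward; lengths in mm; the calibration is good to about 2 mm. A picture is of the moment at which its call begins. There is no depth.
- finish_job(): hands the job in; it is judged then, once.
The state is a dict: "clock": time; "qpos": joint angles; "qd": joint speeds; "tau": joint torques, N m; "eef_pos": TCP position; "tool_rot": TCP orientation; "force": force on the tool from outside, world axes, zero at the start; "torque": the same for the moment, N m; "width": finger opening in mm; "gripper_force": force on a finger pad.
Only numpy, scipy, OpenCV 4.12 (cv2) and the standard library are available. Lean on these libraries where they do the work, as an engineer would, in place of code of your own. Each camera call takes 0.05 s, during which the arm holds its last target. There are 200 camera calls.

## Working session

There is one attempt and no reset: what is moved stays moved. The work goes in short steps, Python scripts to look and compute and a tool call to move; the robot and the scene stay as the last step left them, time stands still between calls to the robot, and variables do not carry over. Pictures are saved under pics/ and viewed, at most 10 in all, crops included, and the job is handed in when it is done.

Besides the shell and the picture viewer there is one more tool, called as a command line: name --argument value ..., lists and objects as JSON in quotes. send_rows: Moves the arm, as the interface text tells. Its arguments: {"type":"object","properties":{"series":{"type":"array","items":{"type":"object","properties":{"ax":{"type":"number"},"ay":{"type":"number"},"az":{"type":"number"},"dx":{"type":"number"},"dy":{"type":"number"},"dz":{"type":"number"},"hand":{"type":"number"}}}}},"required":["series"]}

```bash
mkdir -p pics; ls; python3 - <<'E'
from cell import *
import cv2
s=read_state();print(s)
for n in("scene","top"):
    im=get_image(n);cv2.imwrite(f"pics/{n}0.png",im["pixels"][:,:,::-1])
    print(n,im["mtx"].tolist(),im["R"].round(3).tolist(),im["t"])
E
```

```text
pics
{'clock': 0.0, 'qpos': array([ 1.19321547,  0.62933002,  0.03845702,  1.51840044, -0.02699514,
        0.99626394, -0.02000535]), 'qd': array([-0.00043622, -0.00107257,  0.00063243, -0.00062619,  0.00121883,
        0.00032489,  0.00047328]), 'tau': array([ 6.70963873e-04, -5.63400793e+01,  1.22652970e+00, -1.93446779e+01,
        1.11273938e-02,  1.06951417e-02,  3.88302638e-06]), 'eef_pos': array([ 199.21433996, -618.05799926,  230.38941663]), 'tool_rot': array([-3.13970973e+00,  3.74661974e-05,  3.11765264e-01]), 'force': array([-0.63638649, -0.57833608,  0.54632646]), 'torque': array([ 0.02595608,  0.00762567, -0.03341389]), 'gripper_force': 0.0, 'width': 85.43705446816432}
scene [[478.2067510249178, 0.0, 321.9869376976893], [0.0, 478.2067510249178, 236.11332507937163], [0.0, 0.0, 1.0]] [[-0.218, 0.976, 0.014], [0.69, 0.164, -0.705], [-0.69, -0.144, -0.709]] [ 239.25159865 -349.81290307 1456.49787801]
top [[588.702161886335, 0.0, 320.8301264997249], [0.0, 588.702161886335, 234.80380435250575], [0.0, 0.0, 1.0]] [[-0.022, -1.0, 0.01], [-0.997, 0.021, -0.071], [0.07, -0.011, -0.997]] [-115.5275047   608.6149006  1311.37700908]
```

View pics/top0.png

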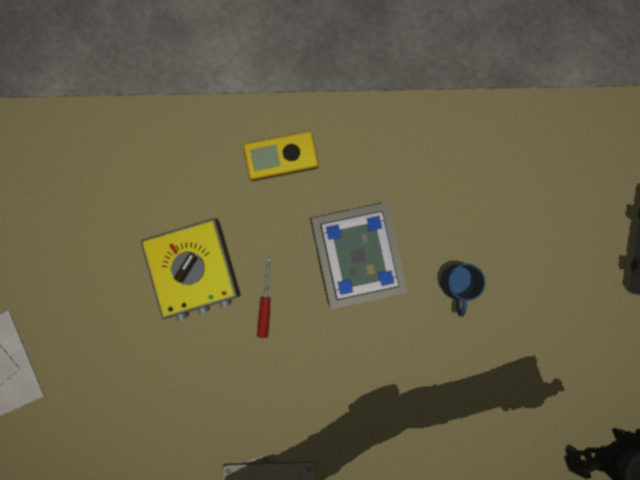

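View pics/scene0.png

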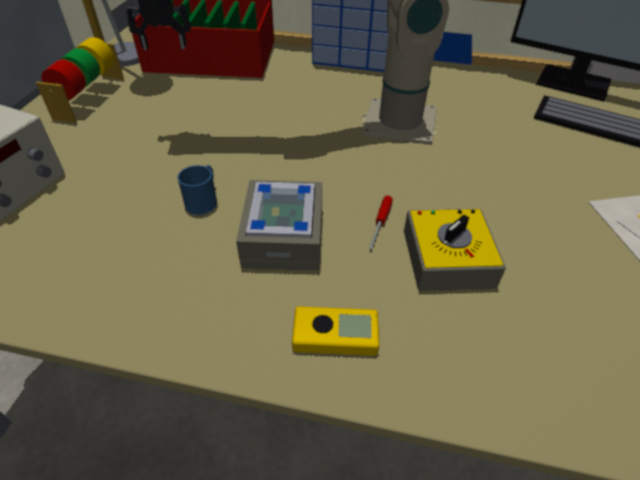

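```bash
cat > h.py <<'E'
import numpy as np, cv2
from cell import *
def ray(im,uv,z):
    R,t,K=np.array(im["R"]),np.array(im["t"]),np.array(im["mtx"])
    c=-R.T@t; d=R.T@np.linalg.inv(K)@np.array([uv[0],uv[1],1.])
    return c+d*(z-c[2])/d[2]
def blobs(mask,amin,roi):
    m=np.zeros_like(mask);x0,y0,x1,y1=roi;m[y0:y1,x0:x1]=mask[y0:y1,x0:x1]
    n,l,s,c=cv2.connectedComponentsWithStats(m)
    return [(c[i],s[i,4],l==i) for i in range(1,n) if s[i,4]>=amin]
E
python3 - <<'E'
from h import *
for n,rp,rk in(("top",(305,195,415,310),(140,215,245,325)),("scene",(235,175,330,275),(400,195,510,295))):
    im=get_image(n);px=im["pixels"];h=cv2.cvtColor(px,cv2.COLOR_RGB2HSV)
    b=cv2.inRange(h,(100,120,60),(125,255,255))
    P=np.array([ray(im,c,95) for c,a,_ in blobs(b,20,rp)])
    print(n,"pads",P.round(1).tolist(),P.mean(0).round(1),[a for _,a,_ in blobs(b,20,rp)])
    r=cv2.inRange(h,(0,150,80),(6,255,255))|cv2.inRange(h,(172,150,80),(180,255,255))
    for c,a,m in blobs(r,4,rk):print("red",c.round(1),a,ray(im,c,70).round(1))
    k=cv2.inRange(h,(0,0,0),(180,255,45))
    for c,a,m in blobs(k,30,rk):print("dark",c.round(1),a,ray(im,c,111).round(1))
    g=cv2.inRange(h,(0,0,60),(180,70,140))
    for c,a,m in blobs(g,100,rk):print("grey",c.round(1),a,ray(im,c,77).round(1))
    x0,y0,x1,y1=rk
    cv2.imwrite(f"pics/{n}k.png",cv2.resize(px[y0:y1,x0:x1,::-1],None,fx=3.6,fy=3.6,interpolation=cv2.INTER_CUBIC))
a,b=[cv2.imread(f"pics/{n}k.png") for n in("top","scene")]
cv2.imwrite("pics/both.png",np.hstack([a[:360],b[:360]]))
E
```

```text
top pads [[622.7, -241.6, 95.0], [606.0, -154.7, 95.0], [506.6, -263.7, 95.0], [490.0, -177.2, 95.0]] [ 556.3 -209.3   95. ] [np.int32(151), np.int32(154), np.int32(153), np.int32(155)]
red [173. 248.] 11 [580.7 193.9  70. ]
dark [227.3 257.3] 161 [556.4  70.  111. ]
dark [184.8 270.6] 157 [530.5 159.5 111. ]
grey [208.8 293. ] 429 [481.7 115.8  77. ]
grey [180.6 262. ] 247 [549.8 175.9  77. ]
grey [194.6 272. ] 309 [527.6 146.   77. ]
scene pads [[510.4, -265.4, 95.0], [494.4, -179.0, 95.0], [625.6, -243.4, 95.0], [609.1, -157.0, 95.0]] [ 559.9 -211.2   95. ] [np.int32(98), np.int32(87), np.int32(117), np.int32(120)]
dark [456.2 230.4] 256 [566.  156.9 111. ]
dark [413.6 253.9] 417 [650.8  78.5 111. ]
grey [446.7 258. ] 362 [614.1 146.5  77. ]
grey [454.7 235.7] 381 [546.1 160.6  77. ]
```

View pics/both.png

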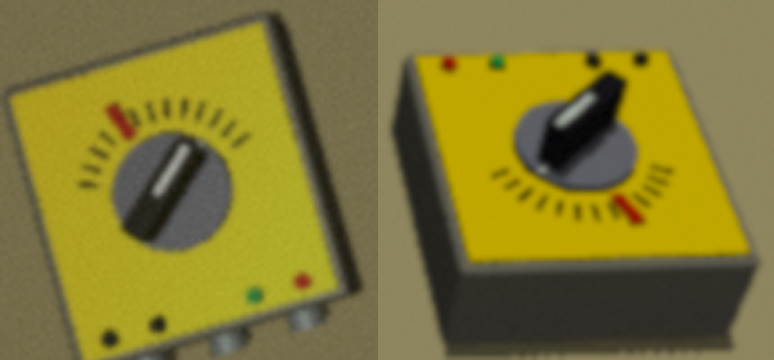

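Bar pointer aims up-right (crop 187,145), red mark at up-left (120,120); pads found at full-frame (334,232), (374,223), (387,277), (345,286), consistent to ~3 mm between views. Moving over the first pad with the fingers shut.

send_rows --series '[{"dx": 40.2, "dy": -24.2, "dz": 8, "hand": 1}, {"dx": 40.2, "dy": -24.2, "dz": 8, "hand": 1}, {"dx": 40.2, "dy": -24.2, "dz": 8, "hand": 1}, {"dx": 40.2, "dy": -24.2, "dz": 8, "hand": 1}, {"dx": 40.2, "dy": -24.2, "dz": 8, "hand": 1}, {"dx": 40.2, "dy": -24.2, "dz": 8, "hand": 1}, {"dx": 40.2, "dy": -24.2, "dz": 8, "hand": 1}, {"dx": 40.2, "dy": -24.2, "dz": 8, "hand": 1}, {"dx": 40.2, "dy": -24.2, "dz": 8, "hand": 1}, {"dx": 40.2, "dy": -24.2, "dz": 8, "hand": 1}]'

```text
invalid input at $.series[0]: expected keys ax, ay, az, dx, dy, dz, hand
```

```bash
cat >> h.py <<'E'
from scipy.spatial.transform import Rotation as Ro
def go(p,yaw=None):
    s=read_state();R=Ro.from_euler('xyz',s["tool_rot"])
    print("cm",(R.inv().apply(np.array(p)-s["eef_pos"])/10).round(2),end=' ')
    if yaw is not None:print("rv",(R.inv()*Ro.from_euler('xyz',[np.pi,0,yaw])).as_rotvec().round(3))
    else: print()
def show():
    s=read_state();print(s["clock"],s["eef_pos"].round(1),s["tool_rot"].round(3),s["force"].round(1),s["width"].round(1),s["gripper_force"],s["qpos"].round(2))
E
python3 - <<'E'
from h import *
show()
im=get_image("wrist");cv2.imwrite("pics/w1.png",im["pixels"][:,:,::-1])
h=cv2.cvtColor(im["pixels"],cv2.COLOR_RGB2HSV)
for c,a,_ in blobs(cv2.inRange(h,(100,120,60),(125,255,255)),300,(0,0,640,480)):print(c,a,ray(im,c,95).round(1))
go((508.5,-264.5,100))
E
```

```text
Traceback (most recent call last):
  File "h.py", line 18, in show
    s=read_state();print(s["clock"],s["eef_pos"].round(1),s["tool_rot"].round(3),s["force"].round(1),s["width"].round(1),s["gripper_force"],s["qpos"].round(2))
                                                                                                     ^^^^^^^^^^^^^^^^
AttributeError: 'float' object has no attribute 'round'
```

send_rows --series '[{"ax": 0, "ay": 0, "az": 0, "dx": 40.2, "dy": -24.2, "dz": 8, "hand": 1}, {"ax": 0, "ay": 0, "az": 0, "dx": 40.2, "dy": -24.2, "dz": 8, "hand": 1}, {"ax": 0, "ay": 0, "az": 0, "dx": 40.2, "dy": -24.2, "dz": 8, "hand": 1}, {"ax": 0, "ay": 0, "az": 0, "dx": 40.2, "dy": -24.2, "dz": 8, "hand": 1}, {"ax": 0, "ay": 0, "az": 0, "dx": 40.2, "dy": -24.2, "dz": 8, "hand": 1}, {"ax": 0, "ay": 0, "az": 0, "dx": 40.2, "dy": -24.2, "dz": 8, "hand": 1}, {"ax": 0, "ay": 0, "az": 0, "dx": 40.2, "dy": -24.2, "dz": 8, "hand": 1}, {"ax": 0, "ay": 0, "az": 0, "dx": 40.2, "dy": -24.2, "dz": 8, "hand": 1}, {"ax": 0, "ay": 0, "az": 0, "dx": 40.2, "dy": -24.2, "dz": 8, "hand": 1}, {"ax": 0, "ay": 0, "az": 0, "dx": 40.2, "dy": -24.2, "dz": 8, "hand": 1}]'

```text
clock: 1.2
eef_pos: [510.9, -259.7, 150.5]
tool_rot: [-3.139, -0.002, 0.318]
force: [0.7, -0.7, -0.1]
width: 0.5
gripper_force: 0.0
```

```bash
sed -i 's/s\["width"\].round(1)/round(s["width"],1)/' h.py
python3 - <<'E'
from h import *
show()
im=get_image("wrist");cv2.imwrite("pics/w1.png",im["pixels"][:,:,::-1])
h=cv2.cvtColor(im["pixels"],cv2.COLOR_RGB2HSV)
for c,a,_ in blobs(cv2.inRange(h,(100,120,60),(125,255,255)),300,(0,0,640,480)):print(c,a,ray(im,c,95).round(1))
go((508.5,-264.5,100))
E
```

```text
1.2 [ 510.9 -259.7  150.5] [-3.139e+00 -2.000e-03  3.180e-01] [ 0.7 -0.7 -0.1] 0.5 0.0 [ 0.39  0.62  0.05  1.82 -0.05  0.71 -0.79]
[359.29556185  15.85599622] 2118 [ 621.4 -241.1   95. ]
[141.88219493 242.7313891 ] 2606 [ 494.2 -174.    95. ]
[323.62035878 265.21318315] 2397 [ 510.7 -262.1   95. ]
cm [-0.72  0.63  5.  ]
```

View pics/w1.png

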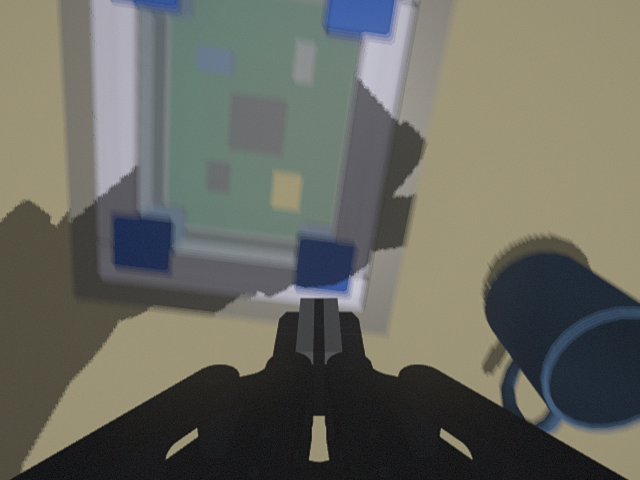

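The near-right pad sits at (324,265) in the wrist view, just ahead of the shut fingertips at (320,300). Pressing it now.

send_rows --series '[{"ax": 0, "ay": 0, "az": 0, "dx": -0.3, "dy": 0.3, "dz": 3, "hand": 1}, {"ax": 0, "ay": 0, "az": 0, "dx": -0.3, "dy": 0.3, "dz": 4.8, "hand": 1}, {"ax": 0, "ay": 0, "az": 0, "dx": -0.3, "dy": 0.3, "dz": 5.3, "hand": 1}, {"ax": 0, "ay": 0, "az": 0, "dx": -0.3, "dy": 0.3, "dz": 5.5, "hand": 1}, {"ax": 0, "ay": 0, "az": 0, "dx": -0.3, "dy": 0.3, "dz": 5.7, "hand": 1}, {"ax": 0, "ay": 0, "az": 0, "dx": -0.3, "dy": 0.3, "dz": 5.9, "hand": 1}, {"ax": 0, "ay": 0, "az": 0, "dx": -0.3, "dy": 0.3, "dz": 6.05, "hand": 1}, {"ax": 0, "ay": 0, "az": 0, "dx": -0.3, "dy": 0.3, "dz": 6.2, "hand": 1}, {"ax": 0, "ay": 0, "az": 0, "dx": -0.3, "dy": 0.3, "dz": 6.3, "hand": 1}, {"ax": 0, "ay": 0, "az": 0, "dx": -0.3, "dy": 0.3, "dz": 6.3, "hand": 1}]'

```text
clock: 2.25
eef_pos: [505.8, -270.4, 90.8]
tool_rot: [3.139, -0.001, 0.311]
force: [-3.4, -0.7, 11.1]
width: -0.0
gripper_force: 5.7
```

send_rows --series '[{"ax": 0, "ay": 0, "az": 0, "dx": 0.2, "dy": -0.2, "dz": 0.15, "hand": 1}, {"ax": 0, "ay": 0, "az": 0, "dx": 0.3, "dy": -0.3, "dz": 0.3, "hand": 1}, {"ax": 0, "ay": 0, "az": 0, "dx": 0.3, "dy": -0.3, "dz": 0.4, "hand": 1}, {"ax": 0, "ay": 0, "az": 0, "dx": 0.3, "dy": -0.3, "dz": 0.4, "hand": 1}]'

```text
clock: 2.65
eef_pos: [506.3, -269.9, 89.6]
tool_rot: [3.136, 0.001, 0.308]
force: [-11.4, -3.2, 33.8]
width: -0.0
gripper_force: 17.1
```

send_rows --series '[{"ax": 0, "ay": 0, "az": 0, "dx": 0, "dy": 0, "dz": -2.5, "hand": 1}, {"ax": 0, "ay": 0, "az": 0, "dx": 1.2, "dy": -8.8, "dz": -3, "hand": 1}, {"ax": 0, "ay": 0, "az": 0, "dx": 1.2, "dy": -8.8, "dz": -3, "hand": 1}, {"ax": 0, "ay": 0, "az": 0, "dx": 1.2, "dy": -8.8, "dz": -2.5, "hand": 1}, {"ax": 0, "ay": 0, "az": 0, "dx": 1.2, "dy": -8.8, "dz": -2, "hand": 1}, {"ax": 0, "ay": 0, "az": 0, "dx": 1.2, "dy": -8.8, "dz": -2, "hand": 1}]'

```text
clock: 3.25
eef_pos: [492.4, -178.9, 104.3]
tool_rot: [3.141, -0.0, 0.31]
force: [0.1, -0.7, -0.4]
width: -0.0
gripper_force: 0.0
```

```bash
python3 - <<'E'
from h import *
show()
go((493,-177,90))
E
```

```text
3.25 [ 492.4 -178.9  104.3] [ 3.141 -0.     0.31 ] [ 0.1 -0.7 -0.4] -0.0 0.0 [ 0.26  0.64  0.06  1.98 -0.07  0.52 -0.9 ]
cm [ 0.11 -0.17  1.43]
```

Command and measurement agree; press to about the same commanded depth (2 cm down).

send_rows --series '[{"ax": 0, "ay": 0, "az": 0, "dx": 0.1, "dy": -0.1, "dz": 0.7, "hand": 1}, {"ax": 0, "ay": 0, "az": 0, "dx": 0.1, "dy": -0.1, "dz": 1.0, "hand": 1}, {"ax": 0, "ay": 0, "az": 0, "dx": 0.1, "dy": -0.1, "dz": 1.2, "hand": 1}, {"ax": 0, "ay": 0, "az": 0, "dx": 0.1, "dy": -0.1, "dz": 1.4, "hand": 1}, {"ax": 0, "ay": 0, "az": 0, "dx": 0.1, "dy": -0.1, "dz": 1.6, "hand": 1}, {"ax": 0, "ay": 0, "az": 0, "dx": 0.1, "dy": -0.1, "dz": 1.8, "hand": 1}, {"ax": 0, "ay": 0, "az": 0, "dx": 0.1, "dy": -0.1, "dz": 2.0, "hand": 1}, {"ax": 0, "ay": 0, "az": 0, "dx": 0.1, "dy": -0.1, "dz": 2.0, "hand": 1}]'

```text
clock: 4.05
eef_pos: [492.9, -176.5, 89.1]
tool_rot: [3.142, -0.002, 0.311]
force: [-10.7, 4.8, 51.8]
width: -0.3
gripper_force: 25.7
```

send_rows --series '[{"ax": 0, "ay": 0, "az": 0, "dx": 0, "dy": 0, "dz": -2.5, "hand": 1}, {"ax": 0, "ay": 0, "az": 0, "dx": 11.6, "dy": 1.5, "dz": -3, "hand": 1}, {"ax": 0, "ay": 0, "az": 0, "dx": 11.6, "dy": 1.5, "dz": -3, "hand": 1}, {"ax": 0, "ay": 0, "az": 0, "dx": 11.6, "dy": 1.5, "dz": -3, "hand": 1}, {"ax": 0, "ay": 0, "az": 0, "dx": 11.6, "dy": 1.5, "dz": -2.5, "hand": 1}, {"ax": 0, "ay": 0, "az": 0, "dx": 11.6, "dy": 1.5, "dz": -2, "hand": 1}, {"ax": 0, "ay": 0, "az": 0, "dx": 11.6, "dy": 1.5, "dz": -2, "hand": 1}]'

```text
clock: 4.75
eef_pos: [605.0, -155.8, 102.7]
tool_rot: [-3.14, 0.004, 0.31]
force: [-0.5, 0.1, -0.6]
width: 0.0
gripper_force: 0.0
```

```bash
python3 - <<'E'
from h import *
show()
go((608,-156,90))
im=get_image("top");h=cv2.cvtColor(im["pixels"],cv2.COLOR_RGB2HSV)
for c,a,_ in blobs(cv2.inRange(h,(100,120,60),(125,255,255)),20,(305,195,415,310)):print(c,a,ray(im,c,92).round(1))
E
```

```text
4.75 [ 605.  -155.8  102.7] [-3.14   0.004  0.31 ] [-0.5  0.1 -0.6] 0.0 0.0 [ 0.16  0.75  0.07  1.7  -0.08  0.7  -0.99]
cm [0.28 0.11 1.27] 
[375.0625     223.86607143] 112 [ 622.1 -245.1   92. ]
[385.2384106  277.62251656] 151 [ 506.4 -263.6   92. ]
```

send_rows --series '[{"ax": 0, "ay": 0, "az": 0, "dx": 0.1, "dy": 0, "dz": 0.5, "hand": 1}, {"ax": 0, "ay": 0, "az": 0, "dx": 0.1, "dy": 0, "dz": 0.8, "hand": 1}, {"ax": 0, "ay": 0, "az": 0, "dx": 0.1, "dy": 0, "dz": 1.0, "hand": 1}, {"ax": 0, "ay": 0, "az": 0, "dx": 0.1, "dy": 0, "dz": 1.2, "hand": 1}, {"ax": 0, "ay": 0, "az": 0, "dx": 0.1, "dy": 0, "dz": 1.4, "hand": 1}, {"ax": 0, "ay": 0, "az": 0, "dx": 0.1, "dy": 0, "dz": 1.6, "hand": 1}, {"ax": 0, "ay": 0, "az": 0, "dx": 0.1, "dy": 0, "dz": 1.8, "hand": 1}, {"ax": 0, "ay": 0, "az": 0, "dx": 0.1, "dy": 0, "dz": 1.8, "hand": 1}]'

```text
clock: 5.6
eef_pos: [609.2, -154.8, 89.1]
tool_rot: [3.141, -0.001, 0.312]
force: [-5.1, 1.1, 18.4]
width: 0.3
gripper_force: 9.2
```

send_rows --series '[{"ax": 0, "ay": 0, "az": 0, "dx": 0, "dy": 0, "dz": 0.2, "hand": 1}, {"ax": 0, "ay": 0, "az": 0, "dx": 0, "dy": 0, "dz": 0.2, "hand": 1}, {"ax": 0, "ay": 0, "az": 0, "dx": 0, "dy": 0, "dz": -2.3, "hand": 1}, {"ax": 0, "ay": 0, "az": 0, "dx": -1.3, "dy": 8.7, "dz": -2.8, "hand": 1}, {"ax": 0, "ay": 0, "az": 0, "dx": -1.3, "dy": 8.7, "dz": -2.8, "hand": 1}, {"ax": 0, "ay": 0, "az": 0, "dx": -1.3, "dy": 8.7, "dz": -2.3, "hand": 1}, {"ax": 0, "ay": 0, "az": 0, "dx": -1.3, "dy": 8.7, "dz": -1.8, "hand": 1}, {"ax": 0, "ay": 0, "az": 0, "dx": -1.3, "dy": 8.7, "dz": -1.8, "hand": 1}]'

```text
clock: 6.4
eef_pos: [622.4, -239.5, 103.0]
tool_rot: [-3.139, 0.001, 0.313]
force: [0.2, 0.9, 0.2]
width: -0.0
gripper_force: 0.0
```

send_rows --series '[{"ax": 0, "ay": 0, "az": 0, "dx": 0, "dy": 0, "dz": 0.5, "hand": 1}, {"ax": 0, "ay": 0, "az": 0, "dx": 0, "dy": 0, "dz": 0.8, "hand": 1}, {"ax": 0, "ay": 0, "az": 0, "dx": 0, "dy": 0, "dz": 1.0, "hand": 1}, {"ax": 0, "ay": 0, "az": 0, "dx": 0, "dy": 0, "dz": 1.2, "hand": 1}, {"ax": 0, "ay": 0, "az": 0, "dx": 0, "dy": 0, "dz": 1.4, "hand": 1}, {"ax": 0, "ay": 0, "az": 0, "dx": 0, "dy": 0, "dz": 1.6, "hand": 1}, {"ax": 0, "ay": 0, "az": 0, "dx": 0, "dy": 0, "dz": 1.8, "hand": 1}, {"ax": 0, "ay": 0, "az": 0, "dx": 0, "dy": 0, "dz": 1.9, "hand": 1}, {"ax": 0, "ay": 0, "az": 0, "dx": 0, "dy": 0, "dz": 1.9, "hand": 1}]'

```text
clock: 7.3
eef_pos: [623.4, -241.5, 89.1]
tool_rot: [3.141, -0.001, 0.312]
force: [-6.3, 3.3, 22.1]
width: -0.1
gripper_force: 11.1
```

send_rows --series '[{"ax": 0, "ay": 0, "az": 0, "dx": 0, "dy": 0, "dz": 0.2, "hand": 1}, {"ax": 0, "ay": 0, "az": 0, "dx": 0, "dy": 0, "dz": 0.2, "hand": 1}, {"ax": 0, "ay": 0, "az": 0, "dx": 0, "dy": 0, "dz": -4, "hand": 1}, {"ax": 0, "ay": 0, "az": 0, "dx": 0, "dy": 0, "dz": -8, "hand": 1}, {"ax": 0, "ay": 0, "az": 0.86, "dx": 0.2, "dy": -45, "dz": -11.5, "hand": 0}, {"ax": 0, "ay": 0, "az": 0.86, "dx": 0.2, "dy": -45, "dz": -11.5, "hand": 0}, {"ax": 0, "ay": 0, "az": 0.86, "dx": 0.2, "dy": -45, "dz": -11.5, "hand": 0}, {"ax": 0, "ay": 0, "az": 0.86, "dx": 0.2, "dy": -45, "dz": -11.5, "hand": 0}, {"ax": 0, "ay": 0, "az": 0.86, "dx": 0.2, "dy": -45, "dz": -11.5, "hand": 0}, {"ax": 0, "ay": 0, "az": 0.86, "dx": 0.2, "dy": -45, "dz": -11.5, "hand": 0}]'

```text
clock: 8.3
eef_pos: [532.0, 45.4, 188.9]
tool_rot: [-3.141, -0.0, -0.554]
force: [1.1, 1.0, 1.0]
width: 84.6
gripper_force: 0.0
```

send_rows --series '[{"ax": 0, "ay": 0, "az": 0, "dx": 0, "dy": 0, "dz": 0, "hand": 0}]'

```text
clock: 8.4
eef_pos: [530.3, 53.9, 188.5]
tool_rot: [-3.138, 0.005, -0.536]
force: [0.3, -0.7, -0.8]
width: 85.6
gripper_force: 0.0
```

send_rows --series '[{"ax": 0, "ay": 0, "az": 0, "dx": -10.8, "dy": -9.2, "dz": -1, "hand": 0}, {"ax": 0, "ay": 0, "az": 0, "dx": -10.8, "dy": -9.2, "dz": -1, "hand": 0}, {"ax": 0, "ay": 0, "az": 0, "dx": -10.8, "dy": -9.2, "dz": -1, "hand": 0}, {"ax": 0, "ay": 0, "az": 0, "dx": -10.8, "dy": -9.2, "dz": -1, "hand": 0}, {"ax": 0, "ay": 0, "az": 0, "dx": -10.8, "dy": -9.2, "dz": -1, "hand": 0}]'

```text
clock: 8.9
eef_pos: [488.3, 179.4, 198.7]
tool_rot: [-3.141, -0.0, -0.545]
force: [0.4, -0.9, -0.7]
width: 85.5
gripper_force: 0.0
```

```bash
python3 - <<'E'
from h import *
show()
im=get_image("wrist");cv2.imwrite("pics/w2.png",im["pixels"][:,:,::-1])
h=cv2.cvtColor(im["pixels"],cv2.COLOR_RGB2HSV)
r=cv2.inRange(h,(0,150,80),(6,255,255))|cv2.inRange(h,(172,150,80),(180,255,255))
for c,a,m in blobs(r,60,(0,0,640,480)):
    b=cv2.boxPoints(cv2.minAreaRect(cv2.findNonZero(m.astype(np.uint8))))
    print("red",c,a,ray(im,c,70).round(1),[ray(im,p,70).round(1).tolist() for p in b])
for nm,z,mk in(("dark",111,cv2.inRange(h,(0,0,0),(180,255,50))),("grey",77,cv2.inRange(h,(0,0,55),(180,80,150))),("white",111,cv2.inRange(h,(0,0,165),(180,50,255)))):
    for c,a,m in blobs(mk,150,(0,0,640,480)):print(nm,c.round(),a,ray(im,c,z).round(1))
E
```

```text
8.9 [488.3 179.4 198.7] [-3.141 -0.    -0.545] [ 0.4 -0.9 -0.7] 85.5 0.0 [-0.66  0.51  0.37  1.92 -0.26  0.75 -2.26]
red [203.34862385  97.94495413] 109 [590.5 198.8  70. ] [[591.7, 203.8, 70.0], [594.5, 197.4, 70.0], [588.8, 194.4, 70.0], [586.1, 200.8, 70.0]]
red [563.2691048 153.4544214] 3664 [446.9  26.   70. ] [[487.3, 30.7, 70.0], [482.0, 12.2, 70.0], [405.2, 20.5, 70.0], [410.5, 40.7, 70.0]]
red [453.93922652 152.09392265] 181 [483.1  84.   70. ] [[489.3, 85.8, 70.0], [484.8, 78.4, 70.0], [476.9, 82.1, 70.0], [481.5, 89.6, 70.0]]
dark [295. 167.] 1973 [531.  168.4 111. ]
dark [351. 251.] 167 [474. 167. 111.]
dark [320. 281.] 163 [467.1 191.9 111. ]
dark [107. 425.] 18325 [451.5 365.4 111. ]
dark [531. 425.] 18619 [306.5 126.6 111. ]
dark [319. 469.] 4044 [347.7 265.  111. ]
grey [321. 238.] 193973 [480.  183.3  77. ]
grey [301. 134.] 8363 [542.4 159.6  77. ]
white [297. 113.] 509 [554.3 152.9 111. ]
```

View pics/w2.png

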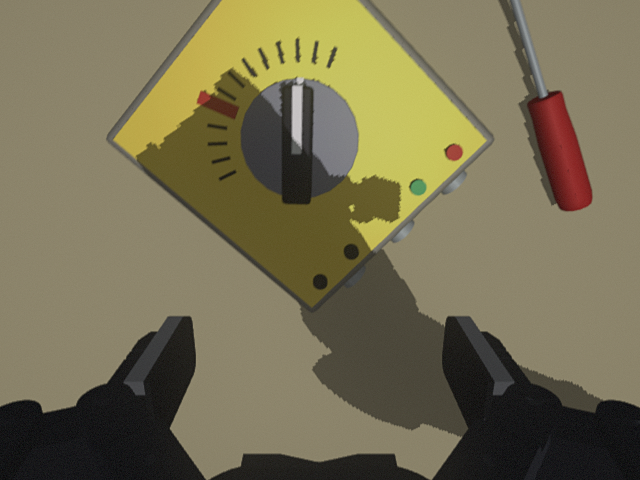

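```bash
python3 - <<'E'
from h import *
im=get_image("wrist")
c=ray(im,(299.7,138),77)[:2];print("c",c)
for p in((201,97),(237,113),(219,105)):
    q=ray(im,p,70)[:2];d=q-c;print("mark",q,np.hypot(*d),np.arctan2(d[1],d[0]))
a,b=ray(im,(297.5,86),111)[:2],ray(im,(295.5,152),111)[:2];d=a-b;print("line",a,b,np.arctan2(d[1],d[0]))
t=get_image("top");c2=ray(t,(187.8,268),77)[:2];print("top c",c2,"mark",[np.arctan2(*(ray(t,(140+u/3.6,215+v/3.6),70)[:2]-c2)[::-1]) for u,v in((120,121),(112,106),(129,136))])
a,b=[ray(t,(140+u/3.6,215+v/3.6),111)[:2] for u,v in((186,146),(157,193))];d=a-b;print("line",np.arctan2(d[1],d[0]))
go((c[0],c[1],130),np.arctan2(*(c*0+d)[::-1]))
E
```

```text
c [541.28919165 159.32871041]
mark [592.24691214 197.64393422] 63.75535783552418 0.6447174265413411
mark [573.34439502 184.487974  ] 40.749535059027224 0.6654488597964946
mark [582.84808328 191.10244465] 52.31358963638175 0.6527464942914125
line [565.76510742 143.57785892] [538.33411618 162.18615532] -0.5960595809503705
top c [536.42475565 160.51570167] mark [np.float64(0.6499484835511845), np.float64(0.6227038850213273), np.float64(0.6793311544736168)]
line -0.5626297051357979
cm [ 5.35 -1.26  6.87] rv [ 0.    -0.001  0.012]
```

The wrist view shows the knob disc centred at (300,138) with white line up at (297,86–152), and the red mark at (201,97)–(237,113). This gives knob centre ≈ (539,160), pointer −0.58, mark 0.65 rad.

send_rows --series '[{"ax": 0, "ay": 0, "az": 0.03, "dx": 5.1, "dy": -1.2, "dz": 4, "hand": 0}, {"ax": 0, "ay": 0, "az": 0.03, "dx": 5.1, "dy": -1.2, "dz": 6.5, "hand": 0}, {"ax": 0, "ay": 0, "az": 0.03, "dx": 5.1, "dy": -1.2, "dz": 6.5, "hand": 0}, {"ax": 0, "ay": 0, "az": 0.03, "dx": 5.1, "dy": -1.2, "dz": 6.5, "hand": 0}]'

```text
clock: 9.45
eef_pos: [537.8, 160.4, 133.2]
tool_rot: [3.14, 0.001, -0.581]
force: [0.0, -0.4, 0.0]
width: 85.5
gripper_force: 0.0
```

```bash
python3 - <<'E'
from h import *
show()
go((539,160,84),-.58)
E
```

```text
9.45 [537.8 160.4 133.2] [ 3.14e+00  1.00e-03 -5.81e-01] [ 0.  -0.4  0. ] 85.5 0.0 [-0.55  0.66  0.33  1.87 -0.32  0.67 -2.19]
cm [ 0.13 -0.04  4.92] rv [ 0.002  0.001 -0.001]
```

send_rows --series '[{"ax": 0, "ay": 0, "az": 0, "dx": 0.1, "dy": 0, "dz": 2.5, "hand": 0}, {"ax": 0, "ay": 0, "az": 0, "dx": 0.1, "dy": 0, "dz": 4.4, "hand": 0}, {"ax": 0, "ay": 0, "az": 0, "dx": 0.1, "dy": 0, "dz": 4.9, "hand": 0}, {"ax": 0, "ay": 0, "az": 0, "dx": 0.1, "dy": 0, "dz": 4.9, "hand": 0.5}, {"ax": 0, "ay": 0, "az": 0, "dx": 0.1, "dy": 0, "dz": 4.9, "hand": 1}, {"ax": 0, "ay": 0, "az": 0, "dx": 0.1, "dy": 0, "dz": 4.9, "hand": 1}, {"ax": 0, "ay": 0, "az": 0, "dx": 0.1, "dy": 0, "dz": 4.9, "hand": 1}, {"ax": 0, "ay": 0, "az": 0, "dx": 0.1, "dy": 0, "dz": 4.9, "hand": 1}, {"ax": 0, "ay": 0, "az": 0, "dx": 0.1, "dy": 0, "dz": 4.9, "hand": 1}]'

```text
clock: 10.35
eef_pos: [539.9, 162.3, 85.4]
tool_rot: [-3.139, -0.001, -0.578]
force: [0.2, 1.5, 6.2]
width: 14.7
gripper_force: 60.7
```

send_rows --series '[{"ax": 0, "ay": 0, "az": -0.12, "dx": 0, "dy": 0, "dz": 0, "hand": 1}, {"ax": 0, "ay": 0, "az": -0.24, "dx": 0, "dy": 0, "dz": 0, "hand": 1}, {"ax": 0, "ay": 0, "az": -0.36, "dx": 0, "dy": 0, "dz": 0, "hand": 1}, {"ax": 0, "ay": 0, "az": -0.48, "dx": 0, "dy": 0, "dz": 0, "hand": 1}, {"ax": 0, "ay": 0, "az": -0.6, "dx": 0, "dy": 0, "dz": 0, "hand": 1}, {"ax": 0, "ay": 0, "az": -0.72, "dx": 0, "dy": 0, "dz": 0, "hand": 1}, {"ax": 0, "ay": 0, "az": -0.84, "dx": 0, "dy": 0, "dz": 0, "hand": 1}, {"ax": 0, "ay": 0, "az": -0.96, "dx": 0, "dy": 0, "dz": 0, "hand": 1}, {"ax": 0, "ay": 0, "az": -1.08, "dx": 0, "dy": 0, "dz": 0, "hand": 1}, {"ax": 0, "ay": 0, "az": -1.23, "dx": 0, "dy": 0, "dz": 0, "hand": 1}]'

```text
clock: 11.35
eef_pos: [540.0, 163.0, 85.5]
tool_rot: [-3.142, -0.003, 0.658]
force: [0.3, 2.3, 5.3]
width: 15.2
gripper_force: 60.6
```

send_rows --series '[{"ax": 0, "ay": 0, "az": 0, "dx": 0, "dy": 0, "dz": 0, "hand": 1}, {"ax": 0, "ay": 0, "az": 0, "dx": 0, "dy": 0, "dz": 0, "hand": 1}]'

```text
clock: 11.55
eef_pos: [539.9, 162.9, 85.4]
tool_rot: [-3.141, -0.003, 0.651]
force: [0.1, 3.8, 6.7]
width: 14.5
gripper_force: 60.9
```

```bash
python3 - <<'E'
from h import *
show()
im=get_image("wrist");cv2.imwrite("pics/w3.png",im["pixels"][:,:,::-1])
E
```

```text
11.55 [539.9 162.9  85.4] [-3.141e+00 -3.000e-03  6.510e-01] [0.1 3.8 6.7] 14.5 60.89729368686676 [-0.31  0.71 -0.05  1.89  0.06  0.55 -1.32]
```

View pics/w3.png

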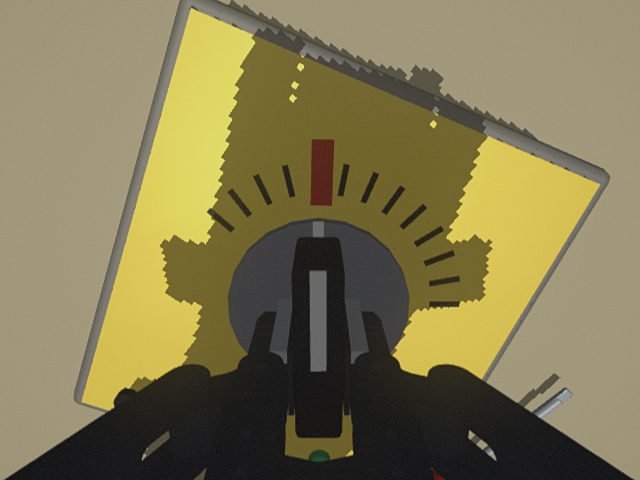

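Pointer line (318,270) is in line with the red mark (322,172), within about 0.03 rad. Pulling up.

send_rows --series '[{"ax": 0, "ay": 0, "az": 0, "dx": 0, "dy": 0, "dz": -0.3, "hand": 1}, {"ax": 0, "ay": 0, "az": 0, "dx": 0, "dy": 0, "dz": -0.6, "hand": 1}, {"ax": 0, "ay": 0, "az": 0, "dx": 0, "dy": 0, "dz": -0.9, "hand": 1}, {"ax": 0, "ay": 0, "az": 0, "dx": 0, "dy": 0, "dz": -1.2, "hand": 1}, {"ax": 0, "ay": 0, "az": 0, "dx": 0, "dy": 0, "dz": -1.5, "hand": 1}, {"ax": 0, "ay": 0, "az": 0, "dx": 0, "dy": 0, "dz": -1.7, "hand": 1}, {"ax": 0, "ay": 0, "az": 0, "dx": 0, "dy": 0, "dz": -1.8, "hand": 1}, {"ax": 0, "ay": 0, "az": 0, "dx": 0, "dy": 0, "dz": -1.8, "hand": 1}]'

```text
clock: 12.4
eef_pos: [539.7, 162.8, 100.8]
tool_rot: [-3.141, -0.002, 0.652]
force: [6.1, 4.7, -17.5]
width: 14.9
gripper_force: 59.8
```

send_rows --series '[{"ax": 0, "ay": 0, "az": 0, "dx": 0, "dy": 0, "dz": 0.1, "hand": 1}, {"ax": 0, "ay": 0, "az": 0, "dx": 0, "dy": 0, "dz": 0.1, "hand": 0.3}, {"ax": 0, "ay": 0, "az": 0, "dx": 0, "dy": 0, "dz": 0.1, "hand": 0}, {"ax": 0, "ay": 0, "az": 0, "dx": 0, "dy": 0, "dz": 0.1, "hand": 0}, {"ax": 0, "ay": 0, "az": 0, "dx": 0, "dy": 0, "dz": 0, "hand": 0}, {"ax": 0, "ay": 0, "az": 0, "dx": 0, "dy": 0, "dz": -3, "hand": 0}, {"ax": 0, "ay": 0, "az": 0, "dx": 0, "dy": 0, "dz": -7, "hand": 0}, {"ax": 0, "ay": 0, "az": 0, "dx": -5, "dy": 0, "dz": -10, "hand": 0}, {"ax": 0, "ay": 0, "az": 0, "dx": -5, "dy": 0, "dz": -10, "hand": 0}, {"ax": 0, "ay": 0, "az": 0, "dx": -5, "dy": 0, "dz": -10, "hand": 0}]'

```text
clock: 13.4
eef_pos: [498.9, 130.1, 203.9]
tool_rot: [3.141, -0.001, 0.65]
force: [1.0, 0.1, 0.1]
width: 85.4
gripper_force: 0.0
```

```bash
python3 - <<'E'
from h import *
show()
a=get_image("wrist")["pixels"];b=get_image("scene")["pixels"][150:300,220:520]
b=cv2.resize(b,(480,240),interpolation=cv2.INTER_CUBIC);a=cv2.resize(a,(480,360))
cv2.imwrite("pics/f.png",np.vstack([a,b])[:,:,::-1])
E
```

```text
13.4 [498.9 130.1 203.9] [ 3.141e+00 -1.000e-03  6.500e-01] [1.  0.1 0.1] 85.4 0.0 [-0.27  0.47 -0.06  1.92  0.04  0.75 -1.27]
```

View pics/f.png

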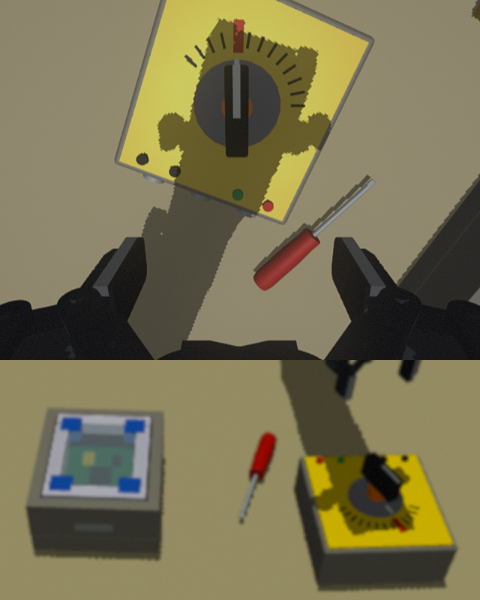

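The knob is on the mark (wrist (238,60) against (239,35)) with the orange collar showing, and the lid looks flat. Handing in.

```bash
python3 -c "
from cell import *
print(finish_job())"
```

```text
the job is handed in; nothing more can be done
None
```

The job is handed in at 13.4 s. All four lid corners were pressed home (TCP 89.1–89.6 mm), and the knob was turned to within about 0.03 rad of the red mark, pulled up to its stop and released. The multimeter, screwdriver and mug were not touched; the hand-in returned no verdict.

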